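# Unlock the bench scale and load a thin glass bottle gently

## Robot

A 6-joint arm with a two-finger parallel gripper is mounted at the origin on the work surface; the furniture and walls round the work are solid. World frame = base frame: x ahead of the robot, y to its left, z up, the work surface at z = 0. Lengths are in mm, angles in rad, forces in N, time in s.
With the tool pointing down it reaches from about 275 to 1000 mm from the base axis. Payload 8.4 kg.
Tool frame: the origin (TCP) lies on the centre line of the jaws, within the pads' length; the fingertips stand 25 mm ahead of it and the grasp point (between the pads) lies 6 mm ahead of it; z points along the fingers, x is the direction in which the jaws open and shut, and the axes are right-handed (so a half turn about z gives the same grasp; the last joint's range is limited). The gripper opens to 85 mm and grips with 20 to 120 N. Pads are 22 mm wide; open, the fingers measure 114 mm over their backs; the gripper's body (76 mm by 85 mm) begins 54 mm behind the grasp point. The pads swing forward as they close: fully open they stand 13 mm farther back than shut.
Start: joints at [-1.132, 0.353, 1.633, -0, 1.155, -0.002], TCP at [266.663, -565.26, 256.281] pointing down, gripper open.
Joint ranges: [-2.63, 2.63], [-0.92, 2.1], [0.06, 2.66], [-1.3, 4.44], [0, 2.69], [-3.02, 3.02]. Speed limits (rad/s): [2.22, 2.22, 2.79, 3.14, 3.14, 3.14].

## Interface

Orientations are given as [roll, pitch, yaw] about the fixed x, y, z axes, in that order (R = Rz(yaw) Ry(pitch) Rx(roll)).
In Python, from rig import r gives the robot as it stands. The module is installed in compiled form; this text tells all that it offers.
- The arm moves only by the tool jog_arm, never from a script. Its argument "deltas" is a list of rows, each an object with "gripper": the gripper command: -1 is fully open, 1 is shut, values between are in proportion; "translation": the shift along the world's x, y, z in units of 10 cm (1.0 is 10 cm), a list of three; "dr": the turn, a rotation vector about the world's x, y, z in units of pi/2 rad (1.0 is pi/2 rad), a list of three. In form: [{"gripper": gripper, "translation": [x, y, z], "dr": [wx, wy, wz]}, ...]. A call has 1 to 12 rows; each row shifts and turns the commanded pose from where the row before left it; what a row does not reach is not made up. A row lasts 1/12 s, in which the tool goes at most 41.7 mm and 7.16 degrees, less where a joint would pass 70% of its speed; a pose out of reach is approached as far as the arm can. A call with a number of a shift or a turn outside -1 to 1 is refused whole. A call with a gripper value outside its range is refused whole. The fingers move at their own pace and stop on an object; "squeeze" is the grip in N (left out, the last holds). Time passes only in rows, so rows that do not move let the fingers close. It gives the time, the measured TCP pose, the force and the opening at its end, in the units of the state.
- r.sense(): the state, without advancing time (a new reading comes with each control period).
- r.grab_frame(name): name is "scene" or "top"; returns the picture (384x512x3 uint8, blue, green, red); there is no depth.
- r.calibration(name): a dict with "mtx" (3x3 intrinsics, pixels), "world_from_camera" (4x4, takes a point from camera to world coordinates). Camera axes: x right, y down, z forward; pixel columns grow to the right and rows downward; lengths in mm; the calibration is good to about 2 mm. A picture is of the moment at which its call begins. calibration takes no time and is no camera call.
- r.sign_off(): hands the job in, once; it reports no verdict.
The state is a dict: "clock": time; "qpos": joint angles; "qvel": joint speeds; "joint_efforts": joint torques, N m; "eef_pos": TCP position; "tcp_rot": TCP orientation; "contact_force": force on the tool from outside, world axes, zero at the start; "wrist_torque": the same for the moment, N m; "opening": opening from 0.0 (shut) to 1.0 (fully open).
Only numpy, scipy, OpenCV 4.12 (cv2) and the standard library are available. Lean on these libraries where they do the work, as an engineer would, in place of code of your own. Each camera call takes 0.05 s, during which the arm holds its last target. There are 200 camera calls.

## Task

Unlock the bench scale by flipping the lock lever on its front ledge over to its other side; only then stand the tallest of the three glass bottles upright in the middle of the scale's round pan and let go. The glass is thin and the scale delicate: grip the bottle with no more than about 12 N, and set it down softly, never pressing the pan with more than about 8 N. Keep the bottle upright, never stand it on the pan while that is locked, and leave the other bottles and the beaker where they stand.

Things in the scene. Friction and masses are not known exactly. Their poses are not given: they have to be found in the camera images.
- scale: White bench scale, fixed to the bench: housing 190 mm (x) by 160 mm (y), its flat top 45 mm above the bench. Origin: centre of its underside on the bench; its front (display, lever) faces its -x; at its own (30, 0) mm is the round pan.
- pan_top (a point): Centre of the upper face of the scale's round steel pan (116 mm across, 6 mm thick), 68 mm above the bench when empty. The pan is sprung and sinks about 1 mm per newton, 12 mm at most.
- pan (a joint): How far the pan is pressed down, m: 0 empty; about 0.002 to 0.003 under the bottle's weight alone; 0.012 at the stop.
- lock (a joint): Lock lever of the scale, a hinge along the scale's x axis, rad: 0 = locked, leaning 0.5 rad from vertical to the scale's -y side; 1.0 = unlocked, leaning 0.5 rad to the scale's +y side. It falls over centre to either end by itself; a light push is enough.
- lock_tip (a point): Centre of the lever's cross grip, a black round bar 18 mm thick and 30 mm long along the scale's x, 58 mm from the hinge; about 101 mm above the bench when locked or unlocked, 108 mm in mid-swing.
- lock_pivot (a point): Hinge of the lock lever: at (-66, 0, 50) mm in the scale's frame, its axis along the scale's x. Its axes are those of the scale.
- bottle_b: The tallest of three glass reagent bottles, to be set on the pan: 138 mm tall, body 64 mm across up to 86 mm high, neck 32 mm across, fixed screw cap 40 mm across from 116 to 138 mm high; 0.2 to 0.33 kg. Origin: centre of its base; z up.
- bottle_a: Middle-sized glass bottle, 121 mm tall, body 55 mm across, cap 40 mm across; a bystander. Origin: centre of its base.
- bottle_c: Smallest glass bottle, brown, 104 mm tall, body 45 mm across, cap 40 mm across; a bystander. Origin: centre of its base.
- beaker: Small open glass beaker, 46 mm across, 58 mm tall; a bystander. Origin: centre of its base.

How it is judged:
By the outcome, as a careful person would: the job done as asked, in the order asked, and still so for the second after the job is handed in, with the robot touching nothing.
It also fails if it takes over 69 s, if anything falls off the work surface, if the arm or the gripper's body presses on something with over 40 N, if the wrist force passes 120 N, or if a joint passes its speed limit or range.

## Working session

There is one attempt and no reset: what is moved stays moved. The work goes in short steps, Python scripts to look and compute and a tool call to move; the robot and the scene stay as the last step left them, time stands still between calls to the robot, and variables do not carry over. Pictures are saved under pics/ and viewed, about 8 in all and at most 12, crops included, and the job is handed in when it is done.

Besides the shell and the picture viewer there is one more tool, called after ">>>" in YAML: its name, and indented under it one key for each argument. jog_arm: Moves the arm, as the interface text tells. Shifts and turns lie within -1 to 1; 1 stands for 10 cm of shift or pi/2 rad of turn. Its arguments: {"type":"object","properties":{"deltas":{"type":"array"},"squeeze":{"type":"number"}},"required":["deltas"]}

```bash
mkdir -p pics
python3 - <<'E'
from rig import r
import cv2
for n in("scene","top"):
    cv2.imwrite(f"pics/{n}0.png",r.grab_frame(n)); c=r.calibration(n); print(n,c["mtx"].round(1).tolist(),c["world_from_camera"].round(3).tolist())
print(r.sense())
E
```

```text
scene [[476.8, 0.0, 255.7], [0.0, 476.8, 188.6], [0.0, 0.0, 1.0]] [[-0.675, -0.278, 0.683, -365.493], [-0.737, 0.279, -0.615, 732.758], [-0.02, -0.919, -0.393, 578.253], [0.0, 0.0, 0.0, 1.0]]
top [[420.5, 0.0, 255.8], [0.0, 420.5, 194.1], [0.0, 0.0, 1.0]] [[0.006, -0.982, 0.186, 321.693], [-1.0, -0.003, 0.02, -47.82], [-0.019, -0.186, -0.982, 1069.628], [0.0, 0.0, 0.0, 1.0]]
{'clock': 0.1, 'qpos': array([-1.13241115e+00,  3.53600693e-01,  1.63402512e+00, -1.33369895e-05,
        1.15517323e+00, -2.39227322e-03]), 'qvel': array([ 0.00094455, -0.00021647, -0.00089115,  0.00059139,  0.00059746,
       -0.00056737]), 'joint_efforts': array([ 7.81832878e-04, -6.06353974e+01, -3.42818427e+01,  8.40948610e-05,
        3.95220224e-03, -1.05312128e-05]), 'eef_pos': array([ 266.49600541, -564.92827836,  255.6379308 ]), 'tcp_rot': array([ 3.14158334e+00,  1.20641418e-03, -1.13001349e+00]), 'contact_force': array([-0.7075814 , -0.52100442,  0.15102771]), 'wrist_torque': array([-0.03400818, -0.01682851,  0.04709271]), 'opening': 0.9986960623539682}
```

View pics/scene0.png

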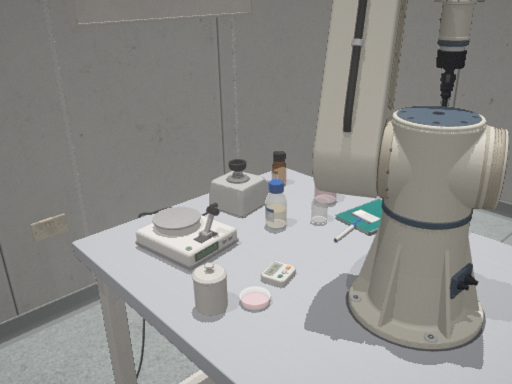

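View pics/top0.png

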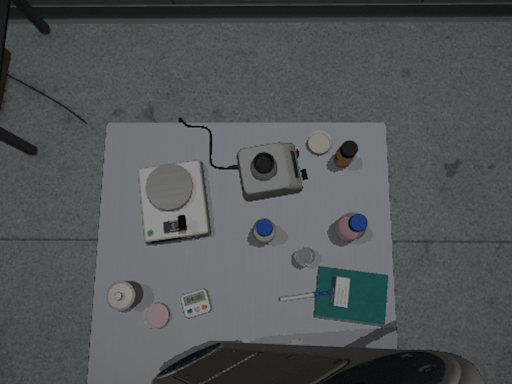

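The scene view shows the scale at about (187,235) with its lever grip at (211,210), and a blue-capped bottle at (276,205). The brown bottle is at (279,168), and a pink one is partly hidden at (325,190). The top view shows the pan at (170,186), the lever at (182,222), and the bottles at (264,230), (351,226) and (346,154). The beaker is at (306,257).

```bash
cat > h.py <<'E'
import numpy as np, cv2
from rig import r
def ray(n,u,v):
    c=r.calibration(n); T=c["world_from_camera"]; d=T[:3,:3]@np.linalg.solve(c["mtx"],[u,v,1.]); return T[:3,3],d
def onz(n,u,v,z):
    o,d=ray(n,u,v); return o+d*(z-o[2])/d[2]
def tri(a,b):
    (o,d),(p,e)=ray("top",*a),ray("scene",*b)
    s=np.linalg.lstsq(np.c_[d,-e],p-o,rcond=None)[0]; A,B=o+d*s[0],p+e*s[1]
    return (A+B)/2,np.linalg.norm(A-B)
def proj(n,P):
    c=r.calibration(n); q=np.linalg.inv(c["world_from_camera"])@np.r_[P,1.]; q=c["mtx"]@q[:3]; return q[:2]/q[2]
E
python3 - <<'E'
from h import *
t=cv2.imread("pics/top0.png"); s=cv2.imread("pics/scene0.png")
f=lambda im,x,y,w,h,k:cv2.resize(im[y:y+h,x:x+w],None,fx=k,fy=k,interpolation=cv2.INTER_CUBIC)
a=np.hstack([f(t,235,200,140,75,2.85*1),f(s,255,145,100,75,4)[:213*0+300][:213]][:1])
top=np.hstack([f(t,235,200,80,75,4),f(t,325,195,80,75,4)])
bot=np.hstack([f(t,135,155,80,75,4),f(s,135,190,100,75,4)])[:, :640]
cv2.imwrite("pics/c1.png",np.vstack([top,bot]))
for n,im in(("top",t),("scene",s)):
    hsv=cv2.cvtColor(im,cv2.COLOR_BGR2HSV)
    m=cv2.inRange(hsv,(105,120,40),(125,255,255))
    k,_,st,ce=cv2.connectedComponentsWithStats(m)
    print(n,[(st[i].tolist(),ce[i].round(1).tolist()) for i in range(1,k) if st[i][4]>25])
E
```

```text
top [([350, 214, 17, 17, 235], [358.0, 222.1]), ([256, 219, 17, 17, 225], [264.0, 227.2]), ([314, 290, 19, 7, 64], [322.6, 292.7])]
scene [([269, 180, 14, 6, 71], [275.8, 182.5])]
```

View pics/c1.png

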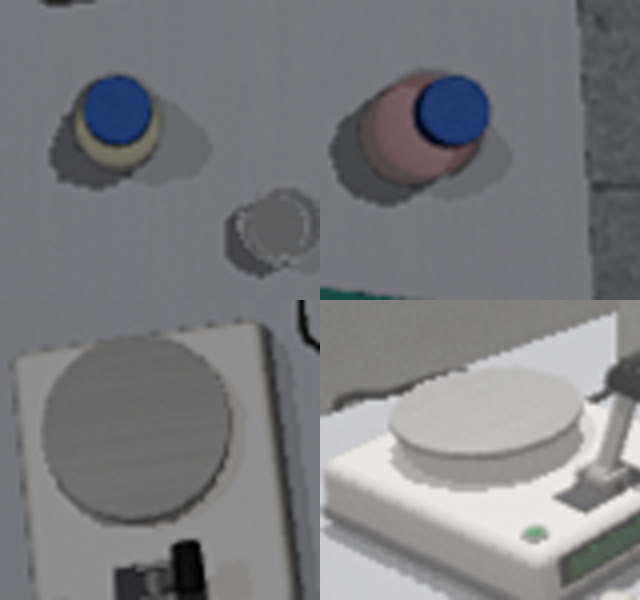

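The crop shows the pink bottle clearly wider than the yellow one, so pink is bottle_b. The lever grip leans right in the top view, towards -y, so it is locked.

Run:
```python
from h import *
t=cv2.imread("pics/top0.png"); s=cv2.imread("pics/scene0.png")
g=cv2.cvtColor(t,cv2.COLOR_BGR2GRAY)
print("b cap",onz("top",358.0,222.1,138).round(1), "a cap",onz("top",264,227.2,121).round(1),"tri a",tri((264,227.2),(276,183.5)))
# cap sizes
hsv=cv2.cvtColor(t,cv2.COLOR_BGR2HSV)
pk=cv2.inRange(hsv,(0,25,40),(15,140,255))|cv2.inRange(hsv,(165,25,40),(180,140,255)); pk[:, :325]=0;pk[:,375:]=0;pk[:205]=0;pk[250:]=0
x,y,w,h=cv2.boundingRect(pk); print("pink bb",x,y,w,h,"shoulder left",onz("top",x,y+h/2,75).round(1),"bottom",onz("top",x+w/2,y+h,75).round(1))
# grip bar
bk=(g[205:240,160:195]<32).astype(np.uint8)
k,_,st,ce=cv2.connectedComponentsWithStats(bk)
for i in range(1,k):
    if st[i][4]>15: print("black",st[i].tolist(),ce[i]+[160,205],onz("top",*(ce[i]+[160,205]),108).round(1))
gs=cv2.cvtColor(s,cv2.COLOR_BGR2GRAY); bk=(gs[195:225,195:225]<50).astype(np.uint8)
k,_,st,ce=cv2.connectedComponentsWithStats(bk)
for i in range(1,k):
    if st[i][4]>15: print("scene black",st[i].tolist(),ce[i]+[195,195])
print("pan",onz("top",169.3,187.2,68).round(1),onz("top",145.7,187.2,68).round(1),onz("top",192.7,187.2,68).round(1))
w=((g>125)).astype(np.uint8); w[:150]=0;w[250:]=0;w[:,:130]=0;w[:,215:]=0
k,l,st,ce=cv2.connectedComponentsWithStats(w); i=1+np.argmax(st[1:,4]); print(st[i])
R=cv2.minAreaRect(np.argwhere(l==i)[:,::-1].astype(np.float32)); print(R)
P=np.array([onz("top",*p,42) for p in cv2.boxPoints(R)]); print(P.round(1).tolist(),P.mean(0)); 
e=P-np.roll(P,1,0); print(np.linalg.norm(e,axis=1),np.degrees(np.arctan2(e[:,1],e[:,0])))
```

```text
b cap [ 435.8 -256.2  138. ] a cap [425.5 -47.9 121. ] tri a (array([425.70402107, -48.17777332, 115.97740696]), np.float64(0.8693234944058326))
pink bb 335 214 29 27 shoulder left [ 430.5 -215.7   75. ] bottom [ 398.9 -248.7   75. ]
black [17, 10, 9, 16, 102] [181.59803922 222.68627451] [436.5 142.1 108. ]
black [7, 33, 15, 2, 20] [174.55 238.6 ] [399.8 156.9 108. ]
pan [528.2 183.6  68. ] [528.1 241.5  68. ] [528.4 126.3  68. ]
[ 139  161   68   80 2176]
((171.83078002929688, 200.14614868164062), (72.93242645263672, 62.637542724609375), 82.87498474121094)
[[583.4, 275.9, 42.0], [603.9, 118.8, 42.0], [420.6, 90.7, 42.0], [400.9, 242.7, 42.0]] [502.2170448  182.02118755  42.        ]
[185.49712234 158.46966334 185.43760197 153.31679455] [  10.30003816  -82.56094676 -171.29225816   97.39188035]
```

>>> jog_arm:
  deltas:
    - {"gripper": 1, "translation": [0.07, 0.27, 0], "dr": [0, 0, 0]}
    - {"gripper": 1, "translation": [0.07, 0.27, 0], "dr": [0, 0, 0]}
    - {"gripper": 1, "translation": [0.07, 0.27, 0], "dr": [0, 0, 0]}
    - {"gripper": 1, "translation": [0.07, 0.27, 0], "dr": [0, 0, 0]}
    - {"gripper": 1, "translation": [0.07, 0.27, 0], "dr": [0, 0, 0]}
    - {"gripper": 1, "translation": [0.07, 0.27, 0], "dr": [0, 0, 0]}
    - {"gripper": 1, "translation": [0.07, 0.27, 0], "dr": [0, 0, 0]}
    - {"gripper": 1, "translation": [0.07, 0.27, 0], "dr": [0, 0, 0]}
    - {"gripper": 1, "translation": [0.07, 0.27, 0], "dr": [0, 0, 0]}
    - {"gripper": 1, "translation": [0.07, 0.27, 0], "dr": [0, 0, 0]}
    - {"gripper": 1, "translation": [0.07, 0.27, 0], "dr": [0, 0, 0]}
    - {"gripper": 1, "translation": [0.07, 0.27, 0], "dr": [0, 0, 0]}
  squeeze: 10

```text
clock: 1.1
eef_pos: [350.6, -239.9, 256.1]
tcp_rot: [3.141, 0.0, -1.13]
contact_force: [0.1, 0.4, -0.2]
opening: -0.004
```

>>> jog_arm:
  deltas:
    - {"gripper": 1, "translation": [0.08, 0.28, 0], "dr": [0, 0, 0]}
    - {"gripper": 1, "translation": [0.08, 0.28, 0], "dr": [0, 0, 0]}
    - {"gripper": 1, "translation": [0.08, 0.28, 0], "dr": [0, 0, 0]}
    - {"gripper": 1, "translation": [0.08, 0.28, 0], "dr": [0, 0, 0]}
    - {"gripper": 1, "translation": [0.08, 0.28, 0], "dr": [0, 0, 0]}
    - {"gripper": 1, "translation": [0.08, 0.28, 0], "dr": [0, 0, 0]}
    - {"gripper": 1, "translation": [0.08, 0.28, 0], "dr": [0, 0, 0]}
    - {"gripper": 1, "translation": [0.08, 0.28, 0], "dr": [0, 0, 0]}
    - {"gripper": 1, "translation": [0.08, 0.28, 0], "dr": [0, 0, 0]}
    - {"gripper": 1, "translation": [0.08, 0.28, 0], "dr": [0, 0, 0]}
    - {"gripper": 1, "translation": [0.08, 0.27, 0], "dr": [0, 0, 0]}
    - {"gripper": 1, "translation": [0.06, 0.25, 0], "dr": [0, 0, 0]}

```text
clock: 2.1
eef_pos: [444.9, 92.4, 256.2]
tcp_rot: [-3.142, 0.0, -1.13]
contact_force: [0.5, 0.0, -0.1]
opening: 0.002
```

>>> jog_arm:
  deltas:
    - {"gripper": 1, "translation": [0, 0, -0.3], "dr": [0, 0, 0]}
    - {"gripper": 1, "translation": [0, 0, -0.3], "dr": [0, 0, 0]}
    - {"gripper": 1, "translation": [0, 0, -0.3], "dr": [0, 0, 0]}
    - {"gripper": 1, "translation": [0, 0, -0.3], "dr": [0, 0, 0]}
    - {"gripper": 1, "translation": [0, 0, -0.2], "dr": [0, 0, 0]}
    - {"gripper": 1, "translation": [0, 0, 0], "dr": [0, 0, 0]}

```text
clock: 2.6
eef_pos: [441.8, 90.2, 112.8]
tcp_rot: [3.135, 0.002, -1.13]
contact_force: [-0.4, -0.1, -1.3]
opening: 0.003
```

>>> jog_arm:
  deltas:
    - {"gripper": 1, "translation": [-0.01, 0.1, 0], "dr": [0, 0, 0]}
    - {"gripper": 1, "translation": [-0.02, 0.1, 0], "dr": [0, 0, 0]}
    - {"gripper": 1, "translation": [-0.01, 0.1, 0], "dr": [0, 0, 0]}
    - {"gripper": 1, "translation": [-0.02, 0.1, 0], "dr": [0, 0, 0]}
    - {"gripper": 1, "translation": [-0.01, 0.1, 0], "dr": [0, 0, 0]}
    - {"gripper": 1, "translation": [-0.02, 0.1, 0], "dr": [0, 0, 0]}
    - {"gripper": 1, "translation": [-0.01, 0.1, 0], "dr": [0, 0, 0]}

```text
clock: 3.18
eef_pos: [434.5, 162.1, 116.7]
tcp_rot: [-3.141, 0.0, -1.13]
contact_force: [-0.2, -0.6, 0.3]
opening: -0.001
```

>>> jog_arm:
  deltas:
    - {"gripper": 1, "translation": [0, -0.3, 0], "dr": [0, 0, 0]}
    - {"gripper": 1, "translation": [0, -0.3, 0], "dr": [0, 0, 0]}
    - {"gripper": 1, "translation": [0, 0, 0.35], "dr": [0, 0, 0]}
    - {"gripper": 1, "translation": [0, 0, 0.35], "dr": [0, 0, 0]}
    - {"gripper": 1, "translation": [0, 0, 0.35], "dr": [0, 0, 0]}
    - {"gripper": 1, "translation": [0, 0, 0.35], "dr": [0, 0, 0]}

```text
clock: 3.68
eef_pos: [434.2, 101.1, 258.0]
tcp_rot: [3.141, 0.0, -1.13]
contact_force: [0.4, -0.0, 0.6]
opening: 0.003
```

>>> jog_arm:
  deltas:
    - {"gripper": 1, "translation": [0, -0.32, 0], "dr": [0, 0, 0]}
    - {"gripper": 1, "translation": [0, -0.32, 0], "dr": [0, 0, 0]}
    - {"gripper": 1, "translation": [0, -0.32, 0], "dr": [0, 0, 0]}
    - {"gripper": 1, "translation": [0, -0.32, 0], "dr": [0, 0, 0]}
    - {"gripper": 1, "translation": [0, -0.32, 0], "dr": [0, 0, 0]}
    - {"gripper": 1, "translation": [0, -0.32, 0], "dr": [0, 0, 0]}

```text
clock: 4.18
eef_pos: [434.6, -92.1, 256.6]
tcp_rot: [-3.141, -0.0, -1.13]
contact_force: [0.6, 0.1, -0.1]
opening: 0.002
```

Run:
```python
from h import *
t=r.grab_frame("top"); s=r.grab_frame("scene")
f=lambda im,x,y,w,h,k:cv2.resize(im[y:y+h,x:x+w],None,fx=k,fy=k,interpolation=cv2.INTER_CUBIC)
cv2.imwrite("pics/c2.png",np.hstack([f(t,130,150,90,100,4),f(s,135,150,100,100,4)]))
cv2.imwrite("pics/top2.png",t);cv2.imwrite("pics/scene2.png",s)
print(r.sense()["eef_pos"])
```

```text
[434.87248399 -94.10058127 256.54730949]
```

View pics/c2.png

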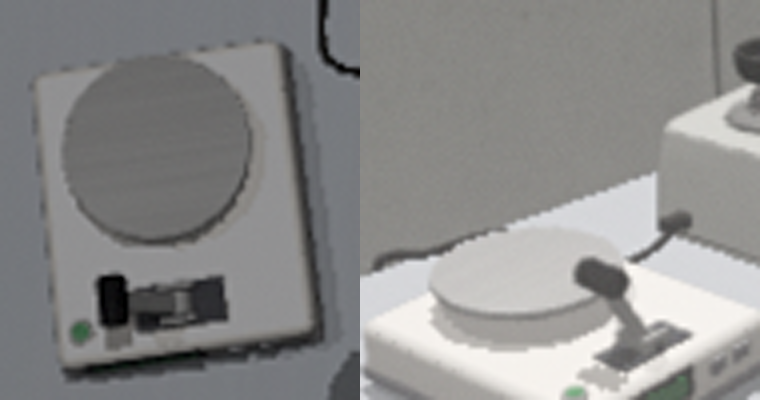

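The lever now leans left at (113,300) in the crop, towards +y, so the scale is unlocked. The gripper can't reliably grip below 20 N. I plan to carry the bottle by hooking under its cap with a horizontal tool, which needs no squeeze.

>>> jog_arm:
  deltas:
    - {"gripper": -0.4, "translation": [-0.14, -0.3, 0], "dr": [0, 0, 0]}
    - {"gripper": -0.4, "translation": [-0.14, -0.3, 0], "dr": [0, 0, 0]}
    - {"gripper": -0.4, "translation": [-0.14, -0.3, 0], "dr": [0, 0, 0]}
    - {"gripper": -0.4, "translation": [-0.14, -0.3, 0], "dr": [0, 0, 0]}
    - {"gripper": -0.4, "translation": [-0.14, -0.3, 0], "dr": [0, 0, 0]}
    - {"gripper": -0.4, "translation": [-0.14, -0.3, 0], "dr": [0, 0, 0]}
    - {"gripper": -0.4, "translation": [-0.14, -0.29, 0.2], "dr": [0, 0, 0]}
    - {"gripper": -0.4, "translation": [0, 0, 0.2], "dr": [0.033, -0.07, 0]}
    - {"gripper": -0.4, "translation": [0, 0, 0], "dr": [0.033, -0.07, 0]}
    - {"gripper": -0.4, "translation": [0, 0, 0], "dr": [0.033, -0.07, 0]}
  squeeze: 10

```text
clock: 5.12
eef_pos: [338.3, -301.0, 298.7]
tcp_rot: [-2.77, -0.006, -1.13]
contact_force: [-0.2, 1.0, -1.7]
opening: 0.697
```

Run:
```python
from h import *
st=r.sense(); print({k:np.round(st[k],3).tolist() for k in("qpos","eef_pos","tcp_rot","opening")})
t=r.grab_frame("top"); s=r.grab_frame("scene")
cv2.imwrite("pics/top3.png",t);cv2.imwrite("pics/scene3.png",s)
for n,im in(("top",t),("scene",s)):
    hsv=cv2.cvtColor(im,cv2.COLOR_BGR2HSV)
    m=cv2.inRange(hsv,(105,110,35),(125,255,255))
    k,_,sa,ce=cv2.connectedComponentsWithStats(m)
    print(n,[(sa[i].tolist(),ce[i].round(1).tolist()) for i in range(1,k) if sa[i][4]>20])
f=lambda im,x,y,w,h,k:cv2.resize(im[y:y+h,x:x+w],None,fx=k,fy=k,interpolation=cv2.INTER_CUBIC)
cv2.imwrite("pics/c3.png",np.hstack([f(t,230,120,180,200,2.2),f(s,220,130,180,200,2.2)]))
```

```text
{'qpos': [-0.984, -0.001, 2.021, 0.414, 1.096, -0.042], 'eef_pos': [338.349, -300.952, 298.653], 'tcp_rot': [-2.77, -0.006, -1.13], 'opening': 0.697}
top [([349, 214, 18, 17, 239], [357.9, 222.1]), ([256, 219, 17, 17, 228], [264.0, 227.1]), ([314, 290, 19, 7, 64], [322.8, 292.7])]
scene [([269, 180, 14, 12, 101], [275.7, 184.0])]
```

View pics/c3.png

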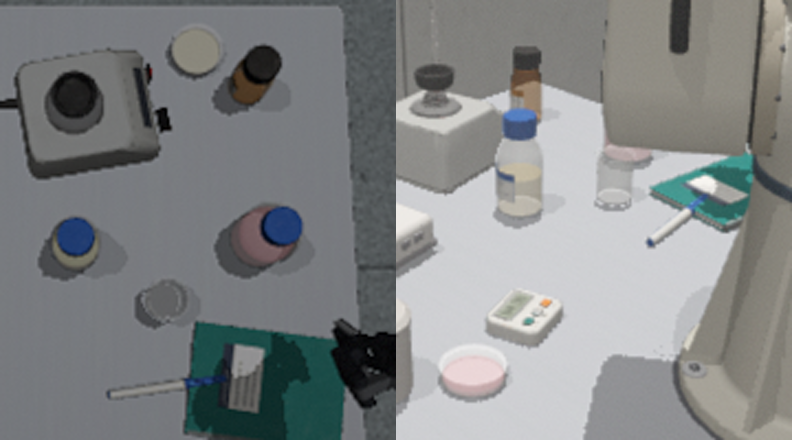

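>>> jog_arm:
  deltas:
    - {"gripper": -0.4, "translation": [0, 0, 0], "dr": [0.0326, -0.069, 0]}
    - {"gripper": -0.4, "translation": [0, 0, 0], "dr": [0.0326, -0.069, 0]}
    - {"gripper": -0.4, "translation": [0, 0, 0], "dr": [0.0326, -0.069, 0]}
    - {"gripper": -0.4, "translation": [0, 0, 0], "dr": [0.0326, -0.069, 0]}
    - {"gripper": -0.4, "translation": [0, 0, 0], "dr": [0.0326, -0.069, 0]}
    - {"gripper": -0.4, "translation": [0, 0, 0], "dr": [0.0326, -0.069, 0]}
    - {"gripper": -0.4, "translation": [0, 0, 0], "dr": [0.0326, -0.069, 0]}
    - {"gripper": -0.4, "translation": [0, 0, 0], "dr": [0.0326, -0.069, 0]}
    - {"gripper": -0.4, "translation": [0, 0, 0], "dr": [0.0326, -0.069, 0]}
    - {"gripper": -0.4, "translation": [0, 0, 0], "dr": [0.0326, -0.069, 0]}
    - {"gripper": -0.4, "translation": [0, 0, 0], "dr": [0, 0, 0]}

```text
clock: 6.13
eef_pos: [337.2, -298.2, 292.3]
tcp_rot: [-1.572, 0.016, -1.123]
contact_force: [-0.2, 0.2, -0.6]
opening: 0.697
```

```bash
cat > st.py <<'E'
from h import *
from scipy.spatial.transform import Rotation as Ro
s=r.sense(); print({k:np.round(s[k],3).tolist() for k in("clock","qpos","eef_pos","tcp_rot","contact_force","opening")})
print(Ro.from_euler("xyz",s["tcp_rot"]).as_matrix().round(4))
E
python3 st.py
```

```text
{'clock': 6.133, 'qpos': [-1.458, 0.569, 2.185, 1.259, 1.694, -1.188], 'eef_pos': [337.22, -298.181, 292.296], 'tcp_rot': [-1.572, 0.016, -1.123], 'contact_force': [-0.22, 0.207, -0.611], 'opening': 0.697}
[[ 0.4328 -0.008   0.9015]
 [-0.9014  0.0135  0.4329]
 [-0.0156 -0.9999 -0.0013]]
```

>>> jog_arm:
  deltas:
    - {"gripper": -0.4, "translation": [0, 0, -0.2], "dr": [0, 0, 0]}
    - {"gripper": -0.4, "translation": [0, 0, -0.2], "dr": [0, 0, 0]}
    - {"gripper": -0.4, "translation": [0, 0, -0.2], "dr": [0, 0, 0]}
    - {"gripper": -0.4, "translation": [0, 0, -0.2], "dr": [0, 0, 0]}
    - {"gripper": -0.4, "translation": [0, 0, -0.2], "dr": [0, 0, 0]}
    - {"gripper": -0.4, "translation": [0, 0, -0.2], "dr": [0, 0, 0]}
    - {"gripper": -0.4, "translation": [0, 0, -0.2], "dr": [0, 0, 0]}
    - {"gripper": -0.4, "translation": [0, 0, -0.2], "dr": [0, 0, 0]}
    - {"gripper": -0.4, "translation": [0, 0, -0.2], "dr": [0, 0, 0]}
    - {"gripper": -0.4, "translation": [0, 0, -0.1], "dr": [0, 0, 0]}
    - {"gripper": -0.4, "translation": [0, 0, 0], "dr": [0, 0, 0]}
    - {"gripper": -0.4, "translation": [0, 0, 0], "dr": [0, 0, 0]}

```text
clock: 7.13
eef_pos: [337.1, -299.8, 106.9]
tcp_rot: [-1.579, 0.002, -1.126]
contact_force: [0.1, 0.9, 0.5]
opening: 0.701
```

```bash
python3 st.py
```

```text
{'clock': 7.133, 'qpos': [-1.459, 0.989, 2.106, 1.238, 1.577, -1.525], 'eef_pos': [337.139, -299.784, 106.863], 'tcp_rot': [-1.579, 0.002, -1.126], 'contact_force': [0.097, 0.873, 0.538], 'opening': 0.701}
[[ 0.4301 -0.0084  0.9027]
 [-0.9028 -0.0023  0.4301]
 [-0.0016 -1.     -0.0086]]
```

>>> jog_arm:
  deltas:
    - {"gripper": -0.4, "translation": [0.08, 0.035, -0.035], "dr": [0, 0, 0]}
    - {"gripper": -0.4, "translation": [0.1, 0.04, 0], "dr": [0, 0, 0]}
    - {"gripper": -0.4, "translation": [0.1, 0.045, 0], "dr": [0, 0, 0]}
    - {"gripper": -0.4, "translation": [0.1, 0.045, 0], "dr": [0, 0, 0]}
    - {"gripper": -0.4, "translation": [0.1, 0.045, 0], "dr": [0, 0, 0]}
    - {"gripper": -0.4, "translation": [0.1, 0.045, 0], "dr": [0, 0, 0]}
    - {"gripper": -0.4, "translation": [0.1, 0.045, 0], "dr": [0, 0, 0]}
    - {"gripper": -0.4, "translation": [0.1, 0.045, 0], "dr": [0, 0, 0]}
    - {"gripper": -0.4, "translation": [0.08, 0.035, 0], "dr": [0, 0, 0]}
    - {"gripper": -0.4, "translation": [0.056, 0.022, 0], "dr": [0, 0, 0]}
    - {"gripper": -0.4, "translation": [0, 0, 0], "dr": [0, 0, 0]}
    - {"gripper": -0.4, "translation": [0, 0, 0], "dr": [0, 0, 0]}

```text
clock: 8.13
eef_pos: [428.5, -259.6, 102.9]
tcp_rot: [-1.578, 0.001, -1.129]
contact_force: [-0.4, -0.6, -0.3]
opening: 0.699
```

```bash
python3 st.py
python3 - <<'E'
from h import *
t=r.grab_frame("top"); cv2.imwrite("pics/c4.png",cv2.resize(t[170:300,280:420],None,fx=4,fy=4,interpolation=cv2.INTER_CUBIC))
hsv=cv2.cvtColor(t,cv2.COLOR_BGR2HSV); m=cv2.inRange(hsv,(105,110,35),(125,255,255)); m[:,:335]=0;m[260:]=0
p=np.argwhere(m)[:,::-1]; u=p.mean(0); print(len(p),u,onz("top",*u,138))
E
```

```text
{'clock': 8.133, 'qpos': [-1.231, 1.003, 2.139, 1.468, 1.563, -1.571], 'eef_pos': [428.505, -259.608, 102.871], 'tcp_rot': [-1.578, 0.001, -1.129], 'contact_force': [-0.425, -0.564, -0.328], 'opening': 0.699}
[[ 4.279e-01 -6.900e-03  9.038e-01]
 [-9.038e-01 -2.700e-03  4.279e-01]
 [-5.000e-04 -1.000e+00 -7.400e-03]]
249 [358.15261044 221.97188755] [ 436.13260058 -256.56185756  138.        ]
```

View pics/c4.png

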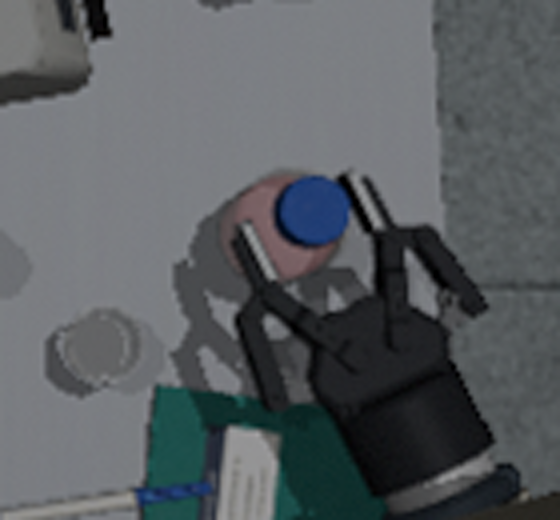

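The picture shows the pads straddling the neck, left pad at (257,252) and right pad at (362,202), with the cap at (313,210). I'll close gently in steps.

>>> jog_arm:
  deltas:
    - {"gripper": -0.2, "translation": [0, 0, 0], "dr": [0, 0, 0]}
    - {"gripper": -0.1, "translation": [0, 0, 0], "dr": [0, 0, 0]}
    - {"gripper": -0.05, "translation": [0, 0, 0], "dr": [0, 0, 0]}
    - {"gripper": -0.05, "translation": [0, 0, 0], "dr": [0, 0, 0]}
  squeeze: 5

```text
clock: 8.52
eef_pos: [428.1, -260.4, 102.8]
tcp_rot: [-1.578, 0.001, -1.13]
contact_force: [-0.6, -1.1, -0.8]
opening: 0.526
```

>>> jog_arm:
  deltas:
    - {"gripper": 0.0, "translation": [0, 0, 0], "dr": [0, 0, 0]}
    - {"gripper": 0.04, "translation": [0, 0, 0], "dr": [0, 0, 0]}
    - {"gripper": 0.08, "translation": [0, 0, 0], "dr": [0, 0, 0]}
    - {"gripper": 0.08, "translation": [0, 0, 0], "dr": [0, 0, 0]}

```text
clock: 8.85
eef_pos: [428.2, -260.1, 102.8]
tcp_rot: [-1.578, 0.001, -1.13]
contact_force: [0.1, -0.1, 0.8]
opening: 0.463
```

>>> jog_arm:
  deltas:
    - {"gripper": 0.1, "translation": [0, 0, 0], "dr": [0, 0, 0]}
    - {"gripper": 0.13, "translation": [0, 0, 0], "dr": [0, 0, 0]}
    - {"gripper": 0.13, "translation": [0, 0, 0], "dr": [0, 0, 0]}
    - {"gripper": 0.13, "translation": [0, 0, 0], "dr": [0, 0, 0]}

```text
clock: 9.18
eef_pos: [428.3, -260.1, 102.8]
tcp_rot: [-1.578, 0.001, -1.13]
contact_force: [1.4, -0.3, 0.5]
opening: 0.433
```

>>> jog_arm:
  deltas:
    - {"gripper": 0.15, "translation": [0, 0, 0], "dr": [0, 0, 0]}
    - {"gripper": 0.17, "translation": [0, 0, 0], "dr": [0, 0, 0]}
    - {"gripper": 0.17, "translation": [0, 0, 0], "dr": [0, 0, 0]}
    - {"gripper": 0.17, "translation": [0, 0, 0], "dr": [0, 0, 0]}

```text
clock: 9.52
eef_pos: [428.3, -260.0, 102.8]
tcp_rot: [-1.578, 0.001, -1.13]
contact_force: [-0.1, 0.0, -0.3]
opening: 0.416
```

>>> jog_arm:
  deltas:
    - {"gripper": 0.17, "translation": [0, 0, 0.01], "dr": [0, 0, 0]}
    - {"gripper": 0.17, "translation": [0, 0, 0.01], "dr": [0, 0, 0]}
    - {"gripper": 0.17, "translation": [0, 0, 0.01], "dr": [0, 0, 0]}
    - {"gripper": 0.17, "translation": [0, 0, 0.01], "dr": [0, 0, 0]}
    - {"gripper": 0.17, "translation": [0, 0, 0.01], "dr": [0, 0, 0]}
    - {"gripper": 0.17, "translation": [0, 0, 0.01], "dr": [0, 0, 0]}
    - {"gripper": 0.17, "translation": [0, 0, 0.01], "dr": [0, 0, 0]}
    - {"gripper": 0.17, "translation": [0, 0, 0], "dr": [0, 0, 0]}

```text
clock: 10.18
eef_pos: [428.3, -260.0, 109.9]
tcp_rot: [-1.578, 0.0, -1.13]
contact_force: [-0.9, -0.2, -2.7]
opening: 0.412
```

```bash
python3 st.py
```

```text
{'clock': 10.183, 'qpos': [-1.232, 0.987, 2.145, 1.468, 1.564, -1.561], 'eef_pos': [428.275, -260.045, 109.926], 'tcp_rot': [-1.578, 0.0, -1.13], 'contact_force': [-0.917, -0.22, -2.662], 'opening': 0.412}
[[ 4.270e-01 -6.900e-03  9.042e-01]
 [-9.043e-01 -2.800e-03  4.270e-01]
 [-4.000e-04 -1.000e+00 -7.400e-03]]
```

The force reads about 2.7 N downward with no stall, so the bottle hangs from its cap. I'll lift it.

>>> jog_arm:
  deltas:
    - {"gripper": 0.17, "translation": [0, 0, 0.03], "dr": [0, 0, 0]}
    - {"gripper": 0.17, "translation": [0, 0, 0.06], "dr": [0, 0, 0]}
    - {"gripper": 0.17, "translation": [0, 0, 0.1], "dr": [0, 0, 0]}
    - {"gripper": 0.17, "translation": [0, 0, 0.15], "dr": [0, 0, 0]}
    - {"gripper": 0.17, "translation": [0, 0, 0.15], "dr": [0, 0, 0]}
    - {"gripper": 0.17, "translation": [0, 0, 0.15], "dr": [0, 0, 0]}
    - {"gripper": 0.17, "translation": [0, 0, 0.15], "dr": [0, 0, 0]}
    - {"gripper": 0.17, "translation": [0, 0, 0.15], "dr": [0, 0, 0]}
    - {"gripper": 0.17, "translation": [0, 0, 0.15], "dr": [0, 0, 0]}
    - {"gripper": 0.17, "translation": [0, 0, 0.15], "dr": [0, 0, 0]}
    - {"gripper": 0.17, "translation": [0, 0, 0.1], "dr": [0, 0, 0]}
    - {"gripper": 0.17, "translation": [0, 0, 0.05], "dr": [0, 0, 0]}

```text
clock: 11.18
eef_pos: [428.2, -259.8, 250.5]
tcp_rot: [-1.578, -0.001, -1.129]
contact_force: [-0.1, 0.5, -1.7]
opening: 0.416
```

>>> jog_arm:
  deltas:
    - {"gripper": 0.17, "translation": [0, 0, 0], "dr": [0, 0, 0]}
    - {"gripper": 0.17, "translation": [0, 0, 0], "dr": [0, 0, 0]}

```text
clock: 11.35
eef_pos: [428.2, -260.0, 248.8]
tcp_rot: [-1.579, -0.0, -1.13]
contact_force: [0.5, 1.3, -2.8]
opening: 0.413
```

```bash
python3 st.py
python3 - <<'E'
from h import *
t=r.grab_frame("top");s=r.grab_frame("scene")
f=lambda im,x,y,w,h,k:cv2.resize(im[y:y+h,x:x+w],None,fx=k,fy=k,interpolation=cv2.INTER_CUBIC)
cv2.imwrite("pics/c5.png",np.hstack([f(t,280,130,160,180,2.4),f(s,230,60,170,180,2.4)]))
hsv=cv2.cvtColor(t,cv2.COLOR_BGR2HSV); m=cv2.inRange(hsv,(105,110,35),(125,255,255)); m[:,:335]=0;m[260:]=0
u=np.argwhere(m)[:,::-1].mean(0); print(u,onz("top",*u,282))
E
```

```text
{'clock': 11.35, 'qpos': [-1.232, 0.657, 2.22, 1.47, 1.59, -1.308], 'eef_pos': [428.22, -259.966, 248.783], 'tcp_rot': [-1.579, -0.0, -1.13], 'contact_force': [0.5, 1.274, -2.822], 'opening': 0.413}
[[ 0.427  -0.007   0.9042]
 [-0.9043 -0.0034  0.427 ]
 [ 0.     -1.     -0.0078]]
[374.69166667 213.11666667] [ 435.31111412 -255.91193218  282.        ]
```

View pics/c5.png

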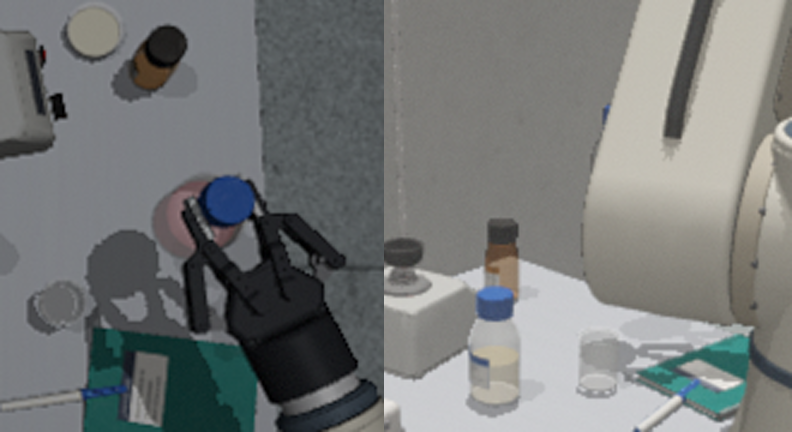

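>>> jog_arm:
  deltas:
    - {"gripper": 0.17, "translation": [0, 0.05, 0], "dr": [0, 0, 0]}
    - {"gripper": 0.17, "translation": [0, 0.1, 0], "dr": [0, 0, 0]}
    - {"gripper": 0.17, "translation": [0, 0.15, 0], "dr": [0, 0, 0]}
    - {"gripper": 0.17, "translation": [0, 0.2, 0], "dr": [0, 0, 0]}
    - {"gripper": 0.17, "translation": [0, 0.2, 0], "dr": [0, 0, 0]}
    - {"gripper": 0.17, "translation": [0, 0.2, 0], "dr": [0, 0, 0]}
    - {"gripper": 0.17, "translation": [0, 0.2, 0], "dr": [0, 0, 0]}
    - {"gripper": 0.17, "translation": [0, 0.2, 0], "dr": [0, 0, 0]}
    - {"gripper": 0.17, "translation": [0, 0.2, 0], "dr": [0, 0, 0]}
    - {"gripper": 0.17, "translation": [0, 0.15, 0], "dr": [0, 0, 0]}
    - {"gripper": 0.17, "translation": [0, 0.1, 0], "dr": [0, 0, 0]}
    - {"gripper": 0.17, "translation": [0, 0.05, 0], "dr": [0, 0, 0]}

```text
clock: 12.45
eef_pos: [427.8, -78.2, 248.7]
tcp_rot: [-1.579, 0.003, -1.129]
contact_force: [-1.1, 1.0, -2.1]
opening: 0.411
```

```bash
python3 st.py
```

```text
{'clock': 12.45, 'qpos': [-0.995, 0.669, 2.549, 1.704, 1.573, -1.644], 'eef_pos': [427.848, -78.244, 248.661], 'tcp_rot': [-1.579, 0.003, -1.129], 'contact_force': [-1.101, 0.956, -2.059], 'opening': 0.411}
[[ 0.4279 -0.0082  0.9038]
 [-0.9038 -0.0011  0.4279]
 [-0.0025 -1.     -0.0078]]
```

Run:
```python
from h import *
print("knob",tri((264,160),(237,164)))
for z in (60,80,100): print(z,"box near-left corner",onz("top",247,199,z).round(),"near-right",onz("top",302,191,z).round(),"scene corner near",onz("scene",237,211,z).round())
print(tri((247,198),(213,180)), tri((302,190),(267,185)), tri((247,198),(236,194)))
```

```text
knob (array([579.19723095, -48.66141968, 128.86510474]), np.float64(3.3942893074836262))
60 box near-left corner [501.  -6.  60.] near-right [ 521. -140.   60.] scene corner near [463.  51.  60.]
80 box near-left corner [497.  -7.  80.] near-right [ 517. -139.   80.] scene corner near [431.  77.  80.]
100 box near-left corner [494.  -8. 100.] near-right [ 513. -137.  100.] scene corner near [399. 104. 100.]
(array([521.71590172,  24.03077915, 114.31472158]), np.float64(84.89196708191712)) (array([ 532.68796864, -133.59588575,   53.93677694]), np.float64(21.437207067907078)) (array([508.42628812,   1.10557433,  75.0919351 ]), np.float64(21.844854321904062))
```

>>> jog_arm:
  deltas:
    - {"gripper": 0.17, "translation": [0.05, 0, 0], "dr": [0, 0, 0]}
    - {"gripper": 0.17, "translation": [0.1, 0, 0], "dr": [0, 0, 0]}
    - {"gripper": 0.17, "translation": [0.14, 0, 0], "dr": [0, 0, 0]}
    - {"gripper": 0.17, "translation": [0.14, 0.02, 0], "dr": [0, 0, 0]}
    - {"gripper": 0.17, "translation": [0.14, 0.05, 0], "dr": [0, 0, 0]}
    - {"gripper": 0.17, "translation": [0.1, 0.1, 0], "dr": [0, 0, 0]}
    - {"gripper": 0.17, "translation": [0.05, 0.14, 0], "dr": [0, 0, 0]}
    - {"gripper": 0.17, "translation": [0, 0.15, 0], "dr": [0, 0, 0]}
    - {"gripper": 0.17, "translation": [0, 0.15, 0], "dr": [0, 0, 0]}
    - {"gripper": 0.17, "translation": [0, 0.15, 0], "dr": [0, 0, 0]}
    - {"gripper": 0.17, "translation": [0, 0.1, 0], "dr": [0, 0, 0]}
    - {"gripper": 0.17, "translation": [0, 0.05, 0], "dr": [0, 0, 0]}

```text
clock: 13.45
eef_pos: [500.7, 11.6, 248.8]
tcp_rot: [-1.578, 0.001, -1.129]
contact_force: [0.5, 0.4, -2.4]
opening: 0.414
```

```bash
python3 st.py
```

```text
{'clock': 13.45, 'qpos': [-0.533, 0.677, 2.567, 2.165, 1.622, -1.656], 'eef_pos': [500.678, 11.62, 248.776], 'tcp_rot': [-1.578, 0.001, -1.129], 'contact_force': [0.463, 0.387, -2.377], 'opening': 0.414}
[[ 4.274e-01 -6.600e-03  9.040e-01]
 [-9.040e-01 -2.500e-03  4.274e-01]
 [-5.000e-04 -1.000e+00 -7.100e-03]]
```

The arm folds close to its joint limit here, so I'll yaw the tool 20° towards +y, which moves the wrist outward, while moving on.

>>> jog_arm:
  deltas:
    - {"gripper": 0.17, "translation": [0, 0, 0], "dr": [0, 0, 0.014]}
    - {"gripper": 0.17, "translation": [0, 0, 0], "dr": [0, 0, 0.028]}
    - {"gripper": 0.17, "translation": [0, 0, 0], "dr": [0, 0, 0.03]}
    - {"gripper": 0.17, "translation": [0, 0, 0], "dr": [0, 0, 0.03]}
    - {"gripper": 0.17, "translation": [0, 0.04, 0], "dr": [0, 0, 0.03]}
    - {"gripper": 0.17, "translation": [0, 0.08, 0], "dr": [0, 0, 0.03]}
    - {"gripper": 0.17, "translation": [0, 0.12, 0], "dr": [0, 0, 0.03]}
    - {"gripper": 0.17, "translation": [0, 0.15, 0], "dr": [0, 0, 0.02]}
    - {"gripper": 0.17, "translation": [0, 0.15, 0], "dr": [0, 0, 0.01]}
    - {"gripper": 0.17, "translation": [0, 0.12, 0], "dr": [0, 0, 0]}
    - {"gripper": 0.17, "translation": [0, 0.08, 0], "dr": [0, 0, 0]}
    - {"gripper": 0.17, "translation": [0, 0.04, 0], "dr": [0, 0, 0]}

```text
clock: 14.45
eef_pos: [500.5, 89.4, 248.8]
tcp_rot: [-1.578, 0.0, -0.781]
contact_force: [-0.1, -0.8, -1.8]
opening: 0.414
```

```bash
python3 st.py
```

```text
{'clock': 14.45, 'qpos': [-0.462, 0.646, 2.445, 1.888, 1.548, -1.522], 'eef_pos': [500.457, 89.384, 248.812], 'tcp_rot': [-1.578, 0.0, -0.781], 'contact_force': [-0.086, -0.835, -1.843], 'opening': 0.414}
[[ 7.104e-01 -5.500e-03  7.038e-01]
 [-7.038e-01 -4.900e-03  7.104e-01]
 [-5.000e-04 -1.000e+00 -7.300e-03]]
```

>>> jog_arm:
  deltas:
    - {"gripper": 0.17, "translation": [0.01, 0.04, 0], "dr": [0, 0, 0]}
    - {"gripper": 0.17, "translation": [0.02, 0.08, 0], "dr": [0, 0, 0]}
    - {"gripper": 0.17, "translation": [0.03, 0.12, 0], "dr": [0, 0, 0]}
    - {"gripper": 0.17, "translation": [0.03, 0.14, 0], "dr": [0, 0, 0]}
    - {"gripper": 0.17, "translation": [0.03, 0.14, 0], "dr": [0, 0, 0]}
    - {"gripper": 0.17, "translation": [0.03, 0.14, 0], "dr": [0, 0, 0]}
    - {"gripper": 0.17, "translation": [0.03, 0.1, 0], "dr": [0, 0, 0]}
    - {"gripper": 0.17, "translation": [0.02, 0.07, 0], "dr": [0, 0, 0]}
    - {"gripper": 0.17, "translation": [0.02, 0.05, 0], "dr": [0, 0, 0]}
    - {"gripper": 0.17, "translation": [0, 0, 0], "dr": [0, 0, 0]}
    - {"gripper": 0.17, "translation": [0, 0, 0], "dr": [0, 0, 0]}

```text
clock: 15.37
eef_pos: [522.3, 176.9, 248.8]
tcp_rot: [-1.578, 0.0, -0.781]
contact_force: [0.2, -0.8, -1.5]
opening: 0.414
```

```bash
python3 st.py
cat > look.py <<'E'
from h import *
import sys
t=r.grab_frame("top");s=r.grab_frame("scene")
f=lambda im,x,y,w,h,k:cv2.resize(im[y:y+h,x:x+w],None,fx=k,fy=k,interpolation=cv2.INTER_CUBIC)
cv2.imwrite(f"pics/{sys.argv[1]}.png",np.hstack([f(t,110,120,160,180,2.4),f(s,110,80,170,180,2.4)]))
u=[]
for im,b in((t,(100,250,120,280)),(s,(120,250,60,260))):
    m=cv2.inRange(cv2.cvtColor(im,cv2.COLOR_BGR2HSV),(105,110,35),(125,255,255)); k=np.zeros_like(m); k[b[2]:b[3],b[0]:b[1]]=m[b[2]:b[3],b[0]:b[1]]
    n,_,sa,ce=cv2.connectedComponentsWithStats(k); i=1+np.argmax(sa[1:,4]); u.append(ce[i]); print(sa[i].tolist(),ce[i].round(1))
print("cap tri",tri(*u)); z=float(sys.argv[2]); print("cap at z",onz("top",*u[0],z).round(1))
E
python3 look.py c6 282
```

```text
{'clock': 15.367, 'qpos': [-0.167, 0.647, 2.457, 2.184, 1.542, -1.539], 'eef_pos': [522.332, 176.893, 248.807], 'tcp_rot': [-1.578, 0.0, -0.781], 'contact_force': [0.23, -0.753, -1.487], 'opening': 0.414}
[[ 7.104e-01 -5.400e-03  7.038e-01]
 [-7.038e-01 -4.900e-03  7.103e-01]
 [-4.000e-04 -1.000e+00 -7.300e-03]]Traceback (most recent call last):
  File "look.py", line 9, in <module>
    n,_,sa,ce=cv2.connectedComponentsWithStats(k); i=1+np.argmax(sa[1:,4]); u.append(ce[i]); print(sa[i].tolist(),ce[i].round(1))
                                                       ~~~~~~~~~^^^^^^^^^^
    return _wrapfunc(a, 'argmax', axis=axis, out=out, **kwds)
    return bound(*args, **kwds)
ValueError: attempt to get argmax of an empty sequence
```

View pics/c6.png

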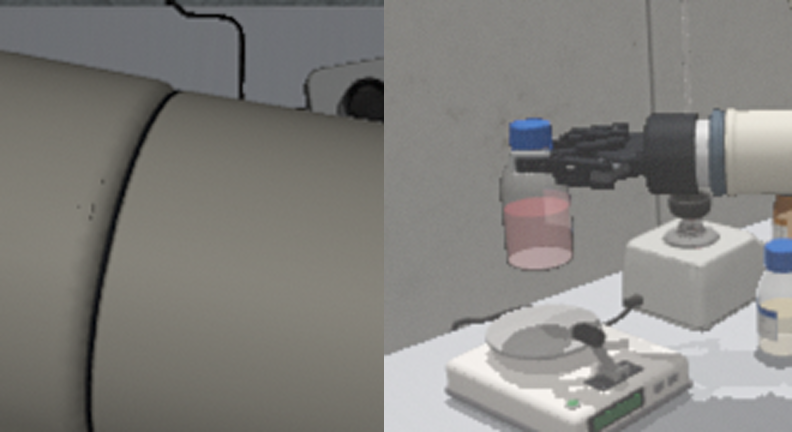

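The scene view shows the bottle hanging upright over the pan, with the cap at about (171,136). The arm blocks the top view, so I'll check the position from the scene camera alone.

Run:
```python
from h import *
s=r.grab_frame("scene")
m=cv2.inRange(cv2.cvtColor(s,cv2.COLOR_BGR2HSV),(105,110,35),(125,255,255)); m[:,220:]=0; m[:,:140]=0
p=np.argwhere(m)[:,::-1]; print(p.min(0),p.max(0),p.mean(0))
for P in [(528,182.7,271),(528,182.7,282),(528,182.7,144),(528.2,183.6,68)]: print(P,proj("scene",P).round(1))
# pan ellipse measured in initial scene picture
s0=cv2.imread("pics/scene0.png"); g=cv2.cvtColor(s0,cv2.COLOR_BGR2GRAY)
print("pan rim x",[ (x) for x in (proj("scene",(528.2+58*np.cos(a),183.6+58*np.sin(a),68)).round(1).tolist() for a in np.arange(0,6.28,.785))])
```

```text
[163 129] [179 141] [170.67015707 135.48691099]
(528, 182.7, 271) [170.3 135.4]
(528, 182.7, 282) [169.8 130.7]
(528, 182.7, 144) [175.2 187.5]
(528.2, 183.6, 68) [177.5 216.6]
pan rim x [[164.4, 209.2], [153.8, 216.6], [156.7, 224.4], [172.6, 227.9], [191.6, 224.5], [201.4, 216.7], [197.1, 209.3], [182.1, 206.3]]
```

>>> jog_arm:
  deltas:
    - {"gripper": 0.17, "translation": [0, 0, -0.04], "dr": [0, 0, 0]}
    - {"gripper": 0.17, "translation": [0, 0, -0.08], "dr": [0, 0, 0]}
    - {"gripper": 0.17, "translation": [0, 0, -0.1], "dr": [0, 0, 0]}
    - {"gripper": 0.17, "translation": [0, 0, -0.1], "dr": [0, 0, 0]}
    - {"gripper": 0.17, "translation": [0, 0, -0.1], "dr": [0, 0, 0]}
    - {"gripper": 0.17, "translation": [0, 0, -0.1], "dr": [0, 0, 0]}
    - {"gripper": 0.17, "translation": [0, 0, -0.08], "dr": [0, 0, 0]}
    - {"gripper": 0.17, "translation": [0, 0, -0.05], "dr": [0, 0, 0]}
    - {"gripper": 0.17, "translation": [0, 0, -0.03], "dr": [0, 0, 0]}
    - {"gripper": 0.17, "translation": [0, 0, 0], "dr": [0, 0, 0]}
    - {"gripper": 0.17, "translation": [0, 0, 0], "dr": [0, 0, 0]}

```text
clock: 16.43
eef_pos: [522.3, 176.9, 180.8]
tcp_rot: [-1.578, 0.001, -0.781]
contact_force: [1.1, -0.4, -1.6]
opening: 0.417
```

```bash
python3 st.py
```

```text
{'clock': 16.433, 'qpos': [-0.167, 0.861, 2.424, 2.181, 1.646, -1.687], 'eef_pos': [522.271, 176.876, 180.848], 'tcp_rot': [-1.578, 0.001, -0.781], 'contact_force': [1.102, -0.403, -1.63], 'opening': 0.417}
[[ 7.101e-01 -5.600e-03  7.041e-01]
 [-7.041e-01 -4.700e-03  7.101e-01]
 [-7.000e-04 -1.000e+00 -7.300e-03]]
```

>>> jog_arm:
  deltas:
    - {"gripper": 0.17, "translation": [0, 0, -0.008], "dr": [0, 0, 0]}
    - {"gripper": 0.17, "translation": [0, 0, -0.008], "dr": [0, 0, 0]}
    - {"gripper": 0.17, "translation": [0, 0, -0.008], "dr": [0, 0, 0]}
    - {"gripper": 0.17, "translation": [0, 0, -0.008], "dr": [0, 0, 0]}
    - {"gripper": 0.17, "translation": [0, 0, -0.008], "dr": [0, 0, 0]}
    - {"gripper": 0.17, "translation": [0, 0, -0.008], "dr": [0, 0, 0]}
    - {"gripper": 0.17, "translation": [0, 0, -0.008], "dr": [0, 0, 0]}
    - {"gripper": 0.17, "translation": [0, 0, -0.006], "dr": [0, 0, 0]}
    - {"gripper": 0.17, "translation": [0, 0, -0.006], "dr": [0, 0, 0]}
    - {"gripper": 0.17, "translation": [0, 0, -0.006], "dr": [0, 0, 0]}

```text
clock: 17.27
eef_pos: [522.2, 177.0, 173.5]
tcp_rot: [-1.578, 0.001, -0.781]
contact_force: [-0.4, -0.6, 0.4]
opening: 0.417
```

>>> jog_arm:
  deltas:
    - {"gripper": 0.17, "translation": [0, 0, -0.005], "dr": [0, 0, 0]}
    - {"gripper": 0.17, "translation": [0, 0, -0.005], "dr": [0, 0, 0]}
    - {"gripper": 0.17, "translation": [0, 0, -0.005], "dr": [0, 0, 0]}
    - {"gripper": 0.17, "translation": [0, 0, -0.005], "dr": [0, 0, 0]}
    - {"gripper": 0.17, "translation": [0, 0, -0.005], "dr": [0, 0, 0]}
    - {"gripper": 0.17, "translation": [0, 0, -0.005], "dr": [0, 0, 0]}

```text
clock: 17.77
eef_pos: [522.2, 177.0, 170.4]
tcp_rot: [-1.578, 0.0, -0.781]
contact_force: [-0.3, 0.9, 0.6]
opening: 0.414
```

>>> jog_arm:
  deltas:
    - {"gripper": 0.17, "translation": [0, 0, -0.005], "dr": [0, 0, 0]}
    - {"gripper": 0.17, "translation": [0, 0, -0.005], "dr": [0, 0, 0]}
    - {"gripper": 0.17, "translation": [0, 0, -0.005], "dr": [0, 0, 0]}
    - {"gripper": 0.17, "translation": [0, 0, -0.005], "dr": [0, 0, 0]}
    - {"gripper": 0.17, "translation": [0, 0, -0.005], "dr": [0, 0, 0]}
    - {"gripper": 0.17, "translation": [0, 0, 0], "dr": [0, 0, 0]}

```text
clock: 18.27
eef_pos: [522.3, 176.9, 167.7]
tcp_rot: [-1.578, 0.001, -0.781]
contact_force: [-0.4, 1.5, 0.5]
opening: 0.414
```

```bash
python3 st.py
python3 - <<'E'
from h import *
s=r.grab_frame("scene")
m=cv2.inRange(cv2.cvtColor(s,cv2.COLOR_BGR2HSV),(105,110,35),(125,255,255)); m[:,220:]=0; m[:,:140]=0
p=np.argwhere(m)[:,::-1]; print(p.min(0),p.max(0),p.mean(0))
for b in (62,65,68): print(b,proj("scene",(528,182.7,b+127)).round(1))
cv2.imwrite("pics/c7.png",cv2.resize(s[110:260,110:260],None,fx=4,fy=4,interpolation=cv2.INTER_CUBIC))
E
```

```text
{'clock': 18.267, 'qpos': [-0.167, 0.9, 2.414, 2.179, 1.663, -1.712], 'eef_pos': [522.254, 176.94, 167.744], 'tcp_rot': [-1.578, 0.001, -0.781], 'contact_force': [-0.354, 1.493, 0.49], 'opening': 0.414}
[[ 7.102e-01 -5.700e-03  7.040e-01]
 [-7.040e-01 -4.900e-03  7.102e-01]
 [-6.000e-04 -1.000e+00 -7.500e-03]]
[166 161] [182 175] [173.28426396 167.41624365]
62 [173.5 169.6]
65 [173.4 168.4]
68 [173.3 167.2]
```

View pics/c7.png

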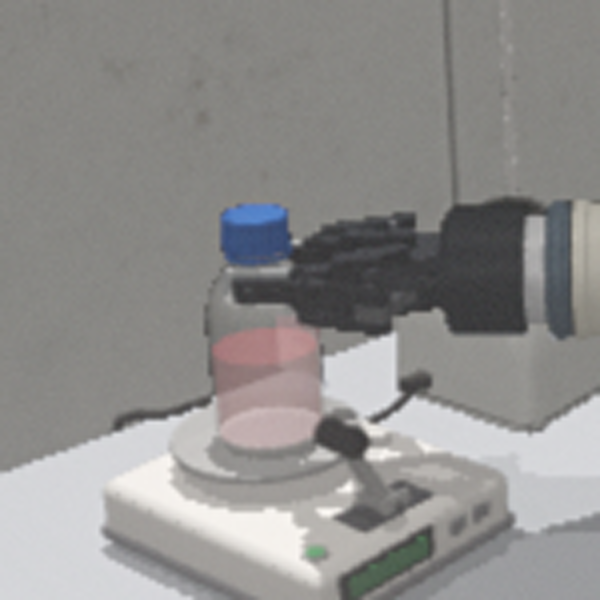

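The bottle now stands on the pan with its base at about (268,428) in the crop. The pads sit free below the cap, and the force is near zero. I'll open and withdraw straight back.

>>> jog_arm:
  deltas:
    - {"gripper": 0.05, "translation": [0, 0, 0.005], "dr": [0, 0, 0]}
    - {"gripper": -0.1, "translation": [0, 0, 0], "dr": [0, 0, 0]}
    - {"gripper": -0.3, "translation": [0, 0, 0], "dr": [0, 0, 0]}
    - {"gripper": -0.4, "translation": [0, 0, 0], "dr": [0, 0, 0]}
    - {"gripper": -0.4, "translation": [0, 0, 0], "dr": [0, 0, 0]}
    - {"gripper": -0.4, "translation": [-0.03, -0.03, 0], "dr": [0, 0, 0]}
    - {"gripper": -0.4, "translation": [-0.06, -0.06, 0], "dr": [0, 0, 0]}
    - {"gripper": -0.4, "translation": [-0.08, -0.08, 0], "dr": [0, 0, 0]}
    - {"gripper": -0.4, "translation": [-0.1, -0.1, 0], "dr": [0, 0, 0]}
    - {"gripper": -0.4, "translation": [-0.1, -0.1, 0], "dr": [0, 0, 0]}
    - {"gripper": -0.4, "translation": [-0.08, -0.08, 0], "dr": [0, 0, 0]}
    - {"gripper": -0.4, "translation": [-0.04, -0.04, 0], "dr": [0, 0, 0]}

```text
clock: 19.32
eef_pos: [472.3, 126.8, 168.4]
tcp_rot: [-1.578, 0.002, -0.782]
contact_force: [0.3, 0.9, 0.3]
opening: 0.702
```

```bash
python3 st.py
```

```text
{'clock': 19.317, 'qpos': [-0.383, 0.936, 2.48, 1.958, 1.669, -1.823], 'eef_pos': [472.324, 126.827, 168.437], 'tcp_rot': [-1.578, 0.002, -0.782], 'contact_force': [0.272, 0.928, 0.293], 'opening': 0.702}
[[ 0.7092 -0.0064  0.705 ]
 [-0.705  -0.0042  0.7092]
 [-0.0016 -1.     -0.0075]]
```

>>> jog_arm:
  deltas:
    - {"gripper": -0.4, "translation": [0, -0.05, 0.1], "dr": [0, 0, 0]}
    - {"gripper": -0.4, "translation": [0, -0.05, 0.2], "dr": [0, 0, 0]}
    - {"gripper": -0.4, "translation": [0, -0.1, 0.2], "dr": [0, 0, 0]}
    - {"gripper": -0.4, "translation": [0, -0.1, 0.2], "dr": [0, 0, 0]}
    - {"gripper": -0.4, "translation": [0, -0.2, 0.1], "dr": [0, 0, 0]}
    - {"gripper": -0.4, "translation": [0, -0.2, 0], "dr": [0, 0, 0]}
    - {"gripper": -0.4, "translation": [0, -0.2, 0], "dr": [0, 0, 0]}
    - {"gripper": -0.4, "translation": [0, -0.2, 0], "dr": [0, 0, 0]}
    - {"gripper": -0.4, "translation": [0, -0.2, 0], "dr": [0, 0, 0]}
    - {"gripper": -0.4, "translation": [0, -0.2, 0], "dr": [0, 0, 0]}
    - {"gripper": -0.4, "translation": [0, -0.1, 0], "dr": [0, 0, 0]}
    - {"gripper": -0.4, "translation": [0, 0, 0], "dr": [0, 0, 0]}

```text
clock: 20.32
eef_pos: [473.7, -34.1, 248.4]
tcp_rot: [-1.578, -0.001, -0.784]
contact_force: [-0.6, -0.7, 0.7]
opening: 0.703
```

```bash
python3 st.py; python3 look.py c8 203
python3 - <<'E'
from h import *
s=r.grab_frame("scene"); print(proj("top",(528.2,183.6,203)).round(1))
E
```

```text
{'clock': 20.317, 'qpos': [-0.809, 0.644, 2.342, 1.545, 1.567, -1.417], 'eef_pos': [473.705, -34.136, 248.403], 'tcp_rot': [-1.578, -0.001, -0.784], 'contact_force': [-0.644, -0.662, 0.678], 'opening': 0.703}
[[ 0.7084 -0.0044  0.7058]
 [-0.7058 -0.006   0.7083]
 [ 0.0012 -1.     -0.0074]]
[146, 168, 19, 19, 270] [154.8 176.8]
[165, 162, 16, 15, 203] [172.6 168.6]
cap tri (array([525.03688537, 186.84691611, 193.36353077]), np.float64(0.30829123193363006))
cap at z [522.9 184.4 203. ]
[155.3 174.4]
```

View pics/c8.png

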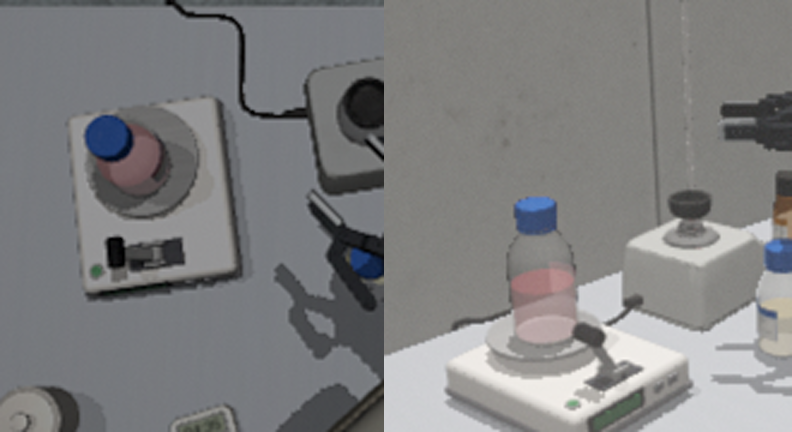

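The final view shows the bottle upright and free on the pan, the lever unlocked at (115,250) in the crop, and the gripper clear. The cap is about 3–5 mm from the pan centre. I'll hand in.

```bash
python3 -c "
from rig import r
print(r.sign_off())"
```

```text
the job is handed in; nothing more can be done
None
```

I flipped the lock lever over to unlock the scale, then stood the tallest bottle (the pink one) upright on the pan and let go. I handed the job in at about 20 s of the 69 s allowed.

**How the bottle was carried:** The gripper's stated minimum grip is 20 N, above the 12 N limit, so I did not squeeze the glass. I held the jaws horizontal around the neck at about 35 mm, wider than the neck and narrower than the cap. The bottle hung from its cap the whole way.

**What the last checks showed:**
- **Lock:** the pictures show the lever leaning to its unlocked side, both before the bottle was moved and at the end.
- **Set-down:** I lowered at about 6–10 mm/s until the bottle's weight left the gripper. It read about 0.5 N afterwards, and the jaws opened to 0.70 and pulled clear.
- **Bottle:** it stands upright and alone on the pan.
- **Centring:** the top view puts the cap 3–5 mm from the pan centre in x, while the scene view shows the base centred. The calibration is good to about 2 mm, so I accepted this.
- **Bystanders:** the other bottles and the beaker looked undisturbed, and no contact with them was felt. The final crops show only parts of the other two bottles and not the beaker, so I did not re-measure any of them.

**Not measured:** I could not read the grip force or the pan force directly. The grip on the glass is inferred from the jaws reaching their commanded opening without stalling.

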